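# Set the pressure shoe with a flat gauge blade

## Task

Slide the setting gauge over against the jig's fence and, keeping it flat on the bed and along the fence, push its blade in under the raised pressure shoe until the line scribed across the blade meets the shoe's front edge. Then press the knob down gently so that the shoe comes to rest on the blade, without squeezing hard, and leave the gauge in place. Do not lift the gauge, and leave the other things alone.

Things in the scene. Friction and masses are not known exactly. Their poses are not given: they have to be found in the camera images.
- jig: bench jig, fixed: dark steel bed 320 (x) x 150 (y), 25 mm thick, its top at z = +25. Origin: centre of the bed's underside. +x: along the bed, the way the blade must go; +y: towards the fence.
- fence (a point): a point on the fence's guiding face, at bed level, at jig x = -50, y = +45. The fence is a straight steel bar 20 mm high above the bed, from jig x = -150 to +50; its face looks to jig -y. Axes as the jig's.
- slot (a point): at bed level below the middle of the shoe's front (-x) edge, at jig x = +77.5, y = +15; axes as the jig's. Green portal: two posts (jig x = +85 to +115) leave a slot 40 mm wide (y = -5 to +35); the crosshead over them is 92 wide, its top 80 above the bed. The shoe hangs in the slot.
- shoe: dark steel pressure shoe, 45 long (jig x = +77.5 to +122.5), 36 wide, 12 thick, on an upright stem; slides only up and down and stays where left (about 3 N moves it down). Origin: centre of its underside. It starts 14 to 20 mm above the bed and must come down on the blade, 8 mm above the bed.
- knob_top (a point): centre of the top of the round black knob (32 mm across) on the shoe's stem, 108 above the shoe's underside. Pressed down it carries the shoe down; once the shoe is stopped, the knob gives on a spring (3 N at first, 9 N after 10 mm), then is solid.
- gauge: setting gauge, 160 g, loose, flat on the bed: wooden stock 70 (x) x 60 (y) x 24 mm high; flat metal blade 75 long, 30 wide, 8 thick, projecting at the bottom of its +x end (x = +35 to +110). Origin: centre of the stock's underside; +x to the tip. Dark line across the blade at x = +65, 45 before the tip. With the stock's +y side on the fence the origin is at jig y = +15.
- gauge_tip (a point): middle of the blade's tip, underside, 110 mm in +x from the gauge's origin. When the line meets the shoe's front edge, the tip is flush with the shoe's far edge (jig x = +122.5).
- wood_ring: small dark wooden ring blank, 28 outside, 8 high, lying on the jig's bed beside the portal; leave it alone. Origin: centre of its underside as it lies (sizes in mm)
- sanding_block: cork sanding block 75 x 45 x 30, on the table on the robot's side of the jig; leave it alone. Origin: centre of its underside as it lies (sizes in mm)
- chuck_key: steel T-shaped chuck key, 82 long, 60 across, 16 high, on the table on the robot's side of the jig; leave it alone. Origin: centre of its underside as it lies (sizes in mm)
- blank: pale wooden block 50 x 50 x 35, on the table beyond the jig's tail end; leave it alone. Origin: centre of its underside as it lies (sizes in mm)
- glue: white bottle, 56 across, 130 high, at the left; leave it alone. Origin: centre of its underside as it lies (sizes in mm)
- mug: white mug, 76 across, 85 high, at the right; leave it alone. Origin: centre of its underside as it lies (sizes in mm)
- chisel: hand tool 200 long lying on the table at the right; leave it alone. Origin: centre of its underside as it lies (sizes in mm)
Not all that is in view belongs to the job. Of the things like the gauge, leave any that is blue; of the rest the larger one is meant.

How it is judged:
By the outcome, as a careful person would: the job done as asked, in the order asked, and still so for the second after the job is handed in, with the robot touching nothing.
It also fails if it takes over 54 s, if anything falls off the work surface, if the arm or the gripper's body presses on something with over 40 N, if the wrist force passes 120 N, or if a joint passes its speed limit or range.

## Robot

A 6-joint arm with a two-finger parallel gripper is mounted at the origin on the work surface. World frame = base frame: x ahead of the robot, y to its left, z up, the work surface at z = 0. Lengths are in m, angles in rad, forces in N, time in s.
With the tool pointing down it reaches from about 0.2 to 0.875 m from the base axis. Payload 3.4 kg.
Tool frame: the origin (TCP) lies between the finger pads; the fingertips stand 25 mm ahead of it and the grasp point (between the pads) lies 6 mm ahead of it (r.nose_length is the z of the fingertips in the tool frame, in m); z points along the fingers, y is the line along which they close (so a half turn about z gives the same grasp; the last joint's range is limited). The gripper opens to 94 mm and grips with 3 to 60 N. Pads are 16 mm wide; open, the fingers measure 119 mm over their backs; the gripper's body (75 mm by 177 mm) begins 78 mm behind the grasp point.
Start: joints at [-1.448, 0.276, 1.505, -0, 1.361, -0.121], TCP at [0.139, -0.558, 0.23] pointing down, gripper open.
Joint ranges: [-2.89, 2.89], [-0.75, 2.08], [0.22, 2.7], [-1.18, 4.32], [0.11, 2.71], [-2.7, 2.7]. Speed limits (rad/s): [2.57, 2.57, 3.14, 3.14, 3.14, 3.14].

## Interface

Orientations are given as a unit quaternion [w, x, y, z].
In Python, from plant import r, gripper_to, inverse_kinematics, vision, models, telemetry gives the robot as it stands. Calls block until the motion is done:
- r.move_to(position, orientation): joint-space move of the TCP to a pose.
- r.move_l(position, rot=None, vel=0.15, guard=None): straight line of the TCP; rot=None keeps the orientation; vel is the mean speed in m/s. With guard (N) it stops when the force on the tool has changed by that much, and returns True; else False.
- r.movej(angles): joint-space move.
- gripper_to(opening, f_grip=None): finger opening in m; f_grip is the grip in N (None keeps the last); returns when the fingers have stopped.
- r.hold(seconds).
- inverse_kinematics(position, orientation): joint angles nearest the present ones, or None.
- vision.snapshot(name): name is "side" or "top" or "wrist"; returns the picture (420x560x3 uint8, red, green, blue); there is no depth.
- vision.get_calibration(name): a dict with "fx", "fy", "cx", "cy" (pixels), "D" ([k1, k2, p1, p2, k3] as OpenCV has them; the pictures are not rectified), "position" and "orientation" of the camera in the world. Camera axes: x right, y down, z forward; pixel columns grow to the right and rows downward; lengths in m; the calibration is good to about 2 mm. A picture is of the moment at which its call begins: read the wrist's pose just before it. get_calibration takes no time and is no camera call; for the wrist camera it gives the pose at the moment of the call.
A pose or a line that the arm cannot do raises r.PlanningError and nothing moves.
- r.sign_off(): hands the job in; it is judged then, once.
Trained networks look in the newest picture that a camera, given by its name, has taken for a name from the list of things; names that differ only in an ending like _2 or _b are one class to them, and where a whole thing is asked for, a point or a joint stands for the part that bears it (a point fixed in the world has none). Each returns a list of dicts, best first, with "score" (0 to 1); they miss things now and then, are a little off and sometimes report something else, mostly with a low value. They report only what shows in the picture. A call takes as long as a camera call. They do not tell look-alikes from the thing itself.
- models.boxes_of(thing, camera): "at" ([x, y, z] in m, in world coordinates, good to about 4 mm: the middle of the surface that is visible of it).
- models.regions_of(thing, camera): "pixels" (420x560 bool, what is visible of it).
- models.mark_of(thing, camera): "at" ([x, y, z] in m, in world coordinates, good to about 4 mm: a listed point, or the origin of a listed thing).
Readings, each from a call of its own:
- telemetry.current_t(): time.
- telemetry.current_joints(): joint angles.
- telemetry.current_dq(): joint speeds.
- telemetry.current_joint_efforts(): joint torques, N m.
- telemetry.current_ee_pos(): TCP position.
- telemetry.current_tool_rot(): TCP orientation.
- telemetry.current_wrist_force(): force on the tool from outside, world axes, zero at the start.
- telemetry.current_torque(): the same for the moment, N m.
- telemetry.current_opening(): finger opening in m.
- telemetry.current_finger_force(): force on a finger pad.
Only numpy, scipy, OpenCV 4.12 (cv2) and the standard library are available. Lean on these libraries where they do the work, as an engineer would, in place of code of your own. Each camera call takes 0.05 s, during which the arm holds its last target. There are 200 camera calls.

## Working session

There is one attempt and no reset: what is moved stays moved. The work goes in short steps, each a Python script; the robot and the scene stay as the last script left them, time stands still between calls to the robot, and variables do not carry over. Pictures are saved under pics/ and viewed, at most 10 in all, crops included, and the job is handed in when it is done.

```bash
ls; mkdir -p pics; python3 - <<'E'
from plant import r, vision, models, telemetry
import cv2, numpy as np
for c in ("top","side"):
    im=vision.snapshot(c); cv2.imwrite(f"pics/{c}0.png",im[:,:,::-1])
    for n in ("gauge","gauge_tip","fence","slot","shoe","knob_top","jig"):
        print(c,n,[(np.round(d["at"],4).tolist(),round(d["score"],2)) for d in models.mark_of(n,c)][:4])
print(vision.get_calibration("top"),vision.get_calibration("side"),telemetry.current_t())
E
```

```text
pics
top gauge [([0.7136, 0.2174, 0.0015], 0.77), ([0.3802, 0.2311, -0.0009], 0.64), ([0.551, 0.0046, 0.023], 0.62), ([0.5578, -0.108, 0.0281], 0.42)]
top gauge_tip [([0.4603, 0.1498, -0.0025], 0.96), ([0.5561, -0.1054, 0.0282], 0.82), ([0.637, 0.2313, -0.0016], 0.58), ([0.552, 0.0072, 0.0224], 0.29)]
top fence [([0.5992, 0.0026, 0.0225], 0.83)]
top slot [([0.5686, -0.1252, 0.029], 0.79)]
top shoe [([0.5638, -0.1441, 0.0408], 0.55)]
top knob_top [([0.5648, -0.146, 0.154], 0.59), ([0.6025, 0.0013, 0.0229], 0.38)]
top jig [([0.5505, -0.0464, -0.0003], 0.79)]
side gauge [([0.5554, 0.0082, 0.0235], 0.76), ([0.7139, 0.2144, 0.0003], 0.75), ([0.3784, 0.2301, 0.0021], 0.73)]
side gauge_tip [([0.4549, 0.1535, -0.0026], 0.88), ([0.6368, 0.2293, 0.0006], 0.6), ([0.5515, -0.0456, -0.0026], 0.24)]
side fence [([0.6019, 0.0025, 0.0275], 0.91)]
side slot [([0.5668, -0.1232, 0.0271], 0.93)]
side shoe [([0.5691, -0.1453, 0.0411], 0.76)]
side knob_top [([0.5662, -0.1449, 0.1463], 0.43)]
side jig [([0.4891, -0.1775, 0.0248], 0.25)]
{'fx': 387.7378693611022, 'fy': 387.7378693611022, 'cx': 278.1260366662567, 'cy': 217.14098552162116, 'D': array([0.03634445, 0.        , 0.        , 0.        , 0.        ]), 'position': array([ 0.42833856, -0.01160515,  1.28144745]), 'orientation': array([ 0.03760699, -0.69623675,  0.71652606, -0.02074881])} {'fx': 381.2717572114772, 'fy': 381.2717572114772, 'cx': 272.18366595538726, 'cy': 213.98933210947712, 'D': array([-0.02438873,  0.        ,  0.        ,  0.        ,  0.        ]), 'position': array([ 0.42043964, -0.78630405,  0.71732522]), 'orientation': array([-0.45596999,  0.88620567, -0.07617803,  0.03045946])} 0.8
```

View pics/top0.png

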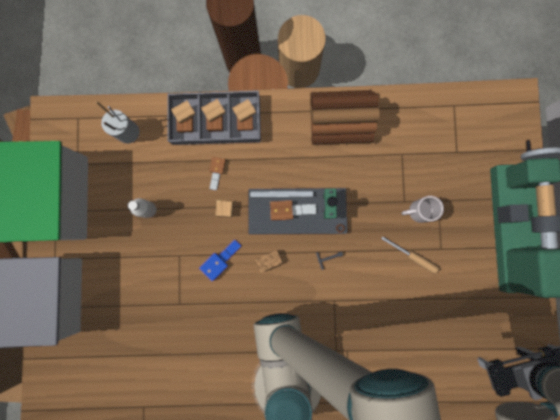

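View pics/side0.png

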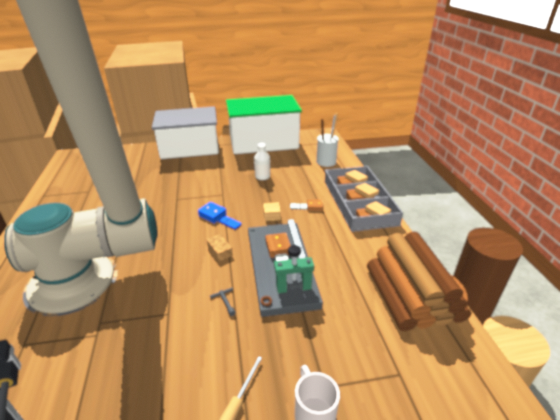

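The target is the orange gauge on the jig, at top (281,210), blade to the right. The look-alikes are the small one at (217,172) and the blue one at (220,262). I'll take a closer look with the wrist camera.

```bash
cat > h.py <<'E'
from plant import r, gripper_to, inverse_kinematics, vision, models, telemetry
import cv2, numpy as np
from scipy.spatial.transform import Rotation as R
def quat(ydir):                       # tool down, closing axis along ydir (2-vector)
    y=np.array([*ydir,0.])/np.linalg.norm(ydir); z=np.array([0,0,-1.]); x=np.cross(y,z)
    q=R.from_matrix(np.c_[x,y,z]).as_quat(); return q[[3,0,1,2]]
def cam(c):
    k=vision.get_calibration(c); K=np.array([[k["fx"],0,k["cx"]],[0,k["fy"],k["cy"]],[0,0,1]])
    q=np.asarray(k["orientation"]); return K,np.asarray(k["D"]),R.from_quat(q[[1,2,3,0]]),np.asarray(k["position"])
def px2w(uv,z,C):                     # pixels -> world on plane z
    K,D,Rc,p=C; u=cv2.undistortPoints(np.float64(uv).reshape(-1,1,2),K,D).reshape(-1,2)
    d=Rc.apply(np.c_[u,np.ones(len(u))]); return p+d*((z-p[2])/d[:,2])[:,None]
def w2px(P,C):
    K,D,Rc,p=C; X=Rc.inv().apply(np.atleast_2d(P)-p)
    return cv2.projectPoints(X,np.zeros(3),np.zeros(3),K,D)[0].reshape(-1,2)
E
python3 - <<'E'
from h import *
th=np.radians(-91.4); ex=np.array([np.cos(th),np.sin(th)])
print(telemetry.current_tool_rot(), quat(ex), quat(-ex))
for q in (quat(ex),quat(-ex)): print(inverse_kinematics([.5,-.04,.32],q))
q=quat(ex) if inverse_kinematics([.5,-.04,.32],quat(ex)) is not None else quat(-ex)
r.move_to([.5,-.04,.32],q)
C=cam("wrist"); im=vision.snapshot("wrist"); cv2.imwrite("pics/w0.png",im[:,:,::-1])
for n in ("gauge","gauge_tip","fence","slot","shoe","knob_top"):
    print(n,[(np.round(d["at"],4).tolist(),round(d["score"],2)) for d in models.mark_of(n,"wrist")][:3])
print(C[3],C[2].as_matrix(),telemetry.current_joints(),telemetry.current_t())
E
```

```text
[ 4.55506263e-05  9.92577659e-01  1.21612455e-01 -1.29100542e-05] [ 0.          0.99992537 -0.012217    0.        ] [0.         0.012217   0.99992537 0.        ]
[-2.18633222e-01  1.24601792e-01  1.48402426e+00 -4.44089210e-16
  1.53296660e+00  1.37659771e+00]
[-2.18633222e-01  1.24601792e-01  1.48402426e+00 -4.44089210e-16
  1.53296660e+00 -1.76499494e+00]
gauge [([0.555, 0.0059, 0.0295], 0.74), ([0.3778, 0.2298, -0.0007], 0.68), ([0.7147, 0.2162, -0.0011], 0.65)]
gauge_tip [([0.4592, 0.1552, -0.0032], 0.7), ([0.6357, 0.2353, -0.001], 0.59), ([0.5565, -0.1058, 0.0239], 0.56)]
fence [([0.5984, 0.0055, 0.0213], 0.89), ([0.5619, -0.1038, 0.0264], 0.55)]
slot [([0.5684, -0.1197, 0.0202], 0.85)]
shoe [([0.5631, -0.1458, 0.0382], 0.92), ([0.5657, -0.1454, 0.1478], 0.6)]
knob_top [([0.5647, -0.1482, 0.1484], 0.87)]
[ 0.56954725 -0.04295875  0.47325873] [[-2.55348668e-02 -9.71011520e-01 -2.37664887e-01]
 [-9.99673797e-01  2.49265119e-02  5.56500790e-03]
 [ 5.20469854e-04  2.37729461e-01 -9.71331268e-01]] [-2.19235390e-01  1.24739889e-01  1.48403215e+00 -7.78078028e-06
  1.53293453e+00  1.37657277e+00] 3.425
```

View pics/w0.png

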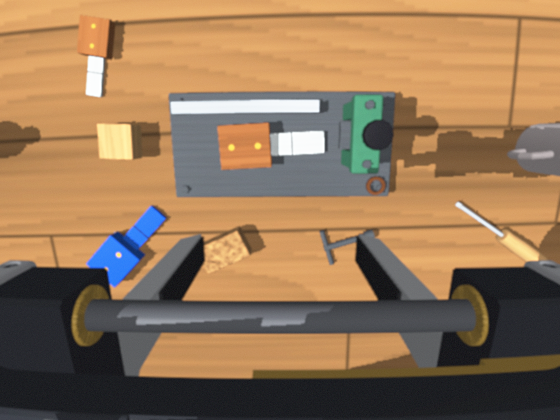

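The wrist view shows bed corners near (170,93), (394,93), (389,195) and (177,196). The fence's face edge runs (171,113)–(320,111), the stock is at (219–270,124–169), and the line and tip are around x=298 and 324. An upscaled crop will give better pixel positions.

```bash
python3 - <<'E'
import cv2
im=cv2.imread("pics/w0.png")[85:205,160:405]
im=cv2.convertScaleAbs(im,alpha=1.5,beta=10)
cv2.imwrite("pics/w0c.png",cv2.resize(im,None,fx=3.2,fy=3.2,interpolation=cv2.INTER_CUBIC))
E
```

```text
(no output)
```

View pics/w0c.png

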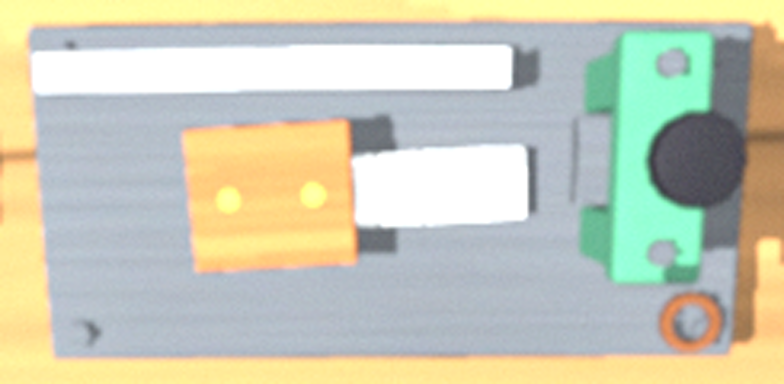

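```bash
python3 - <<'E'
from h import *
Rm=np.array([[-2.55348668e-02,-9.71011520e-01,-2.37664887e-01],[-9.99673797e-01,2.49265119e-02,5.56500790e-03],[5.20469854e-04,2.37729461e-01,-9.71331268e-01]])
K,D,_,_=cam("wrist"); C=(K,D,R.from_matrix(Rm),np.array([.56954725,-.04295875,.47325873]))
f=lambda a,z: px2w(np.array(a)/3.2+[160,85],z,C)[:,:2]
def kabsch(m,w):
    m=np.array(m)/1000; cm,cw=m.mean(0),w.mean(0); a=m-cm;b=w-cw
    t=np.arctan2((a[:,0]*b[:,1]-a[:,1]*b[:,0]).sum(),(a*b).sum()); c,s=np.cos(t),np.sin(t); M=np.array([[c,-s],[s,c]])
    o=cw-M@cm; print("yaw",np.degrees(t),"orig",o,"res mm",np.round((w-(m@M.T+o))*1e3,1).tolist()); return o,M
o,M=kabsch([[-160,75],[160,75],[160,-75],[-160,-75]],f([[30,27],[750,25],[729,353],[55,355]],.025))
og,_=kabsch([[-35,30],[35,30],[35,-30],[-35,-30]],f([[183,131],[349,120],[357,263],[197,271]],.049))
J=lambda w:np.round((w-o)@M*1e3,1).tolist()
print("gauge J",J(og)); print("fence near edge",J(f([[35,95],[512,88]],.045)),"tip",J(f([[527,146],[528,219]],.033)))
for n,p in (("slot",[.5680,-.1230]),("knob",[.5650,-.1465]),("shoe",[.5655,-.1455])): print(n,J(np.array(p)))
E
```

```text
yaw -91.23962846609379 orig [ 0.55455673 -0.04656977] res mm [[-2.0, -2.5], [-2.1, 3.2], [1.9, 2.1], [2.1, -2.7]]
yaw -88.3380663600461 orig [0.55528604 0.00452136] res mm [[-0.6, -0.1], [-0.2, 0.1], [0.1, 0.4], [0.6, -0.4]]
gauge J [-51.1, -0.4]
fence near edge [[-150.5, 43.0], [50.5, 44.2]] tip [[59.2, 20.6], [60.5, -10.9]]
slot [76.1, 15.1]
knob [99.7, 12.6]
shoe [98.7, 13.1]
```

```bash
cat >> h.py <<'E'
O=np.array([.55456,-.04657]); TH=np.radians(-91.1)
ex=np.array([np.cos(TH),np.sin(TH)]); ey=np.array([-ex[1],ex[0]]); B=.025
def P(jx,jy,tip): return [*(O+(ex*jx+ey*jy)/1e3), B+tip/1e3+r.nose_length]   # mm; fingertip height above bed
def tcpJ():
    p=np.asarray(telemetry.current_ee_pos()); d=(p[:2]-O)*1e3
    return np.round([d@ex,d@ey,(p[2]-B-r.nose_length)*1e3],2)
E
python3 - <<'E'
from h import *
gripper_to(.040)
r.move_to(P(-51,-54,90),quat(ex))
r.move_l(P(-51,-54,4),vel=.15)
print(tcpJ(),telemetry.current_wrist_force())
print(r.move_l(P(-51,-12,4),vel=.03,guard=4))
print(tcpJ(),telemetry.current_wrist_force())
im=vision.snapshot("top"); cv2.imwrite("pics/t1.png",cv2.resize(im[170:250,230:370],None,fx=5,fy=5,interpolation=cv2.INTER_CUBIC)[:,:,::-1]); print(telemetry.current_t())
E
```

```text
[-50.67 -52.66   5.17] [-0.22856117  0.69168875  0.3810294 ]
True
[-51.03 -25.76   3.32] [-0.10813274 -0.64666948 -0.18697285]
6.8667
```

```bash
python3 - <<'E'
from h import *
for i in range(2):
    print(r.move_l(P(-51,-12,4),vel=.02,guard=6)); f=[]
    for _ in range(5): r.hold(.03); f.append(telemetry.current_wrist_force())
    print(tcpJ(),np.mean(f,0))
E
```

```text
True
[-51.3  -26.38   2.32] [ 0.20168307  0.10279949 -0.08567409]
True
[-51.4  -26.31   1.7 ] [-0.09738544 -0.15517046  0.08790006]
```

```bash
python3 - <<'E'
from h import *
r.move_l(P(-51,-50,6),vel=.1); r.move_l(P(-51,-50,150),vel=.25)
for s in (ey,-ey): print(inverse_kinematics(P(-110,12,60),quat(s)))
gripper_to(.030)
C=cam("wrist"); im=vision.snapshot("wrist"); np.savez("w1.npz",K=C[0],D=C[1],R=C[2].as_matrix(),p=C[3])
cv2.imwrite("pics/w1.png",im[:,:,::-1]); 
for c in("wrist","top","side"):
    if c!="wrist": vision.snapshot(c)
    for n in ("gauge","gauge_tip","slot","shoe","knob_top"):
        print(c,n,[(np.round((np.array(d["at"])[:2]-O)@np.c_[ex,ey]*1e3,1).tolist(),np.round(d["at"][2],3),round(d["score"],2)) for d in models.mark_of(n,c)][:3])
print(telemetry.current_t())
E
```

```text
[-1.09458129e-02  3.63326771e-01  1.69335054e+00 -4.44089210e-16
  1.08491534e+00  8.25280889e-03]
None
wrist gauge [([-273.5, -180.0], np.float64(-0.001), 0.71), ([-49.0, 12.1], np.float64(0.029), 0.64), ([-263.2, 152.9], np.float64(-0.006), 0.64)]
wrist gauge_tip [([-285.8, 76.8], np.float64(0.002), 0.96), ([60.8, 13.7], np.float64(0.028), 0.65), ([-204.1, -104.4], np.float64(-0.001), 0.61)]
wrist slot [([74.9, 12.5], np.float64(0.023), 0.89), ([133.9, -61.3], np.float64(0.032), 0.46)]
wrist shoe [([97.9, 14.1], np.float64(0.039), 0.96)]
wrist knob_top [([101.2, 13.8], np.float64(0.152), 0.65)]
top gauge [([-275.8, -177.7], np.float64(-0.002), 0.92)]
top gauge_tip [([-197.6, -98.0], np.float64(-0.0), 0.92), ([-277.0, 79.5], np.float64(0.0), 0.69)]
top slot [([76.9, 14.5], np.float64(0.025), 0.7)]
top shoe [([96.5, 14.4], np.float64(0.042), 0.63)]
top knob_top [([96.0, 12.7], np.float64(0.15), 0.61)]
side gauge [([-272.5, -181.7], np.float64(0.0), 0.93), ([-49.2, 15.5], np.float64(0.026), 0.88), ([-264.2, 156.1], np.float64(-0.001), 0.59)]
side gauge_tip [([-198.1, -103.4], np.float64(0.002), 0.83), ([-279.7, 79.1], np.float64(-0.001), 0.58)]
side slot [([77.1, 13.5], np.float64(0.026), 0.88)]
side shoe [([98.2, 18.8], np.float64(0.043), 0.64)]
side knob_top [([99.6, 12.2], np.float64(0.151), 0.59), ([0.9, -3.8], np.float64(-0.004), 0.15)]
10.3417
```

View pics/w1.png

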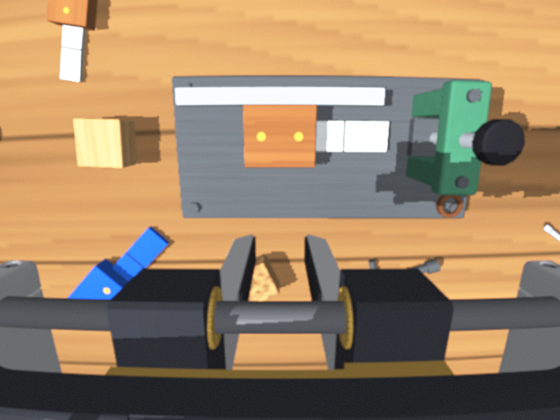

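Gauge lies against the fence: stock (244–316,105–167), line at x=344, tip at 388. Now I'll push along the fence, stopping about 10 mm short, then look.

```bash
python3 - <<'E'
from h import *
gripper_to(.026)
r.move_to(P(-112,9,90),quat(ey))
r.move_l(P(-112,9,5),vel=.15); print(tcpJ())
print(r.move_l(P(-41,10,5),vel=.05,guard=8)); print(tcpJ(),telemetry.current_wrist_force())
r.move_l(P(-60,10,6),vel=.1); r.move_l(P(-60,-50,170),vel=.25); 
r.move_to(P(15,-75,170),quat(ex))
C=cam("wrist"); im=vision.snapshot("wrist"); np.savez("w2.npz",K=C[0],D=C[1],R=C[2].as_matrix(),p=C[3])
cv2.imwrite("pics/w2r.png",im[:,:,::-1])
for n in ("gauge","gauge_tip","slot","shoe","knob_top"):
    print(n,[(np.round((np.array(d["at"])[:2]-O)@np.c_[ex,ey]*1e3,1).tolist(),np.round(d["at"][2],3),round(d["score"],2)) for d in models.mark_of(n,"wrist")][:3])
p=w2px([[*(O+(ex*50+ey*15)/1e3),.03]],C)[0].astype(int); print(p)
x0=max(0,p[0]-130);y0=max(0,p[1]-90); print(x0,y0)
cv2.imwrite("pics/w2.png",cv2.resize(im[y0:y0+180,x0:x0+260],None,fx=3,fy=3,interpolation=cv2.INTER_CUBIC)[:,:,::-1]); print(telemetry.current_t())
E
```

```text
[-111.94    9.67    5.61]
False
[-40.92  10.15   4.89] [-0.94216791  1.01119015  0.10768436]
gauge [([-275.3, -181.8], np.float64(0.0), 0.78), ([3.5, 10.9], np.float64(0.028), 0.75), ([134.2, -63.5], np.float64(0.032), 0.62)]
gauge_tip [([-285.3, 77.5], np.float64(-0.0), 0.85), ([-201.7, -101.4], np.float64(-0.0), 0.71)]
slot [([73.3, 13.5], np.float64(0.027), 0.71), ([-245.3, 13.5], np.float64(0.0), 0.17)]
shoe [([100.6, 13.0], np.float64(0.04), 0.75)]
knob_top [([100.2, 14.7], np.float64(0.148), 0.62)]
[311 115]
181 25
17.0083
```

View pics/w2.png

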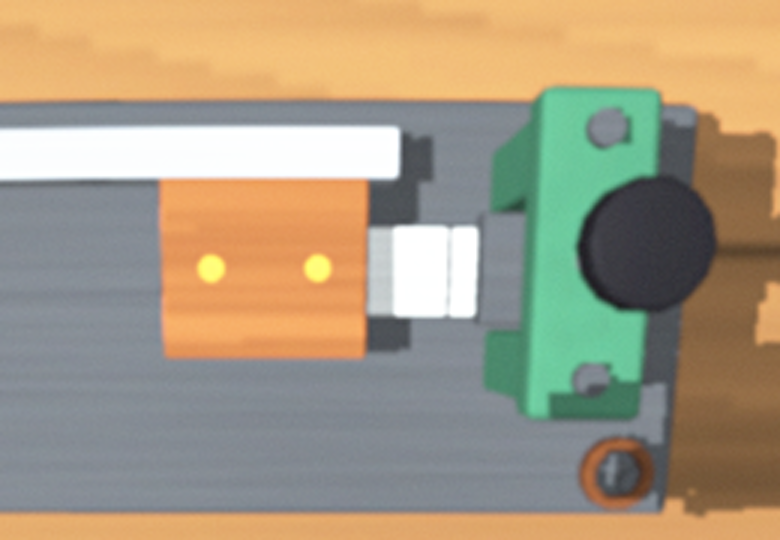

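```bash
python3 - <<'E'
from h import *
d=np.load("w2.npz"); C=(d["K"],d["D"],R.from_matrix(d["R"]),d["p"])
f=lambda a,z: np.round((px2w(np.array(a)/3+[181,25],z,C)[:,:2]-O)@np.c_[ex,ey]*1e3,1).tolist()
print("line",f([[449,230],[449,316]],.033))
print("stock +x",f([[366,182],[365,356]],.049),"-x",f([[161,182],[165,356]],.049))
print("post base (85)",f([[485,388],[485,335],[492,190]],.025),"fence end (50)",f([[400,178]],.045))
for h in (14,17,20): print(h,"shoe bottom",f([[477,270]],.025+h/1e3),"top",f([[484,213],[482,322]],.037+h/1e3))
print("bed corner(160)",f([[697,107],[661,511]],.025),"knob",f([[648,243]],.15),"camx",(d["p"][:2]-O)@ex*1e3)
E
```

```text
line [[69.2, 28.8], [70.2, -0.7]]
stock +x [[38.6, 42.4], [39.1, -14.5]] -x [[-29.5, 42.5], [-29.8, -14.5]]
post base (85) [[86.0, -26.8], [85.1, -7.4], [85.5, 43.6]] fence end (50) [[50.3, 44.4]]
14 shoe bottom [[78.5, 14.9]] top [[77.9, 32.6], [78.7, -2.9]]
17 shoe bottom [[78.0, 14.7]] top [[77.3, 32.2], [78.1, -2.9]]
20 shoe bottom [[77.4, 14.5]] top [[76.7, 31.9], [77.5, -3.0]]
bed corner(160) [[157.8, 73.0], [156.9, -73.4]] knob [[97.4, 14.7]] camx 15.43637269692811
```

Line at crop x=449, shoe front about 477–484, so about 8 mm remain. I'll push to tool x = -32.8 and check.

```bash
python3 - <<'E'
from h import *
r.move_to(P(-58,10,110),quat(ey))
r.move_l(P(-58,10,5),vel=.15)
print(r.move_l(P(-32.8,10.8,5),vel=.03,guard=8)); r.hold(.2); print(tcpJ(),telemetry.current_wrist_force())
r.move_l(P(-58,10,6),vel=.1); r.move_l(P(-58,-30,150),vel=.25)
r.move_to(P(45,-75,160),quat(ex))
C=cam("wrist"); im=vision.snapshot("wrist"); np.savez("w3.npz",K=C[0],D=C[1],R=C[2].as_matrix(),p=C[3])
p=w2px([[*(O+(ex*60+ey*15)/1e3),.03]],C)[0].astype(int)
x0=max(0,p[0]-100);y0=max(0,p[1]-75); print(x0,y0)
cv2.imwrite("pics/w3.png",cv2.resize(im[y0:y0+150,x0:x0+200],None,fx=4,fy=4,interpolation=cv2.INTER_CUBIC)[:,:,::-1]); print(telemetry.current_t())
E
```

```text
False
[-32.67  10.86   4.91] [-0.142504   -0.56937777  0.04069699]
193 39
22.7417
```

View pics/w3.png

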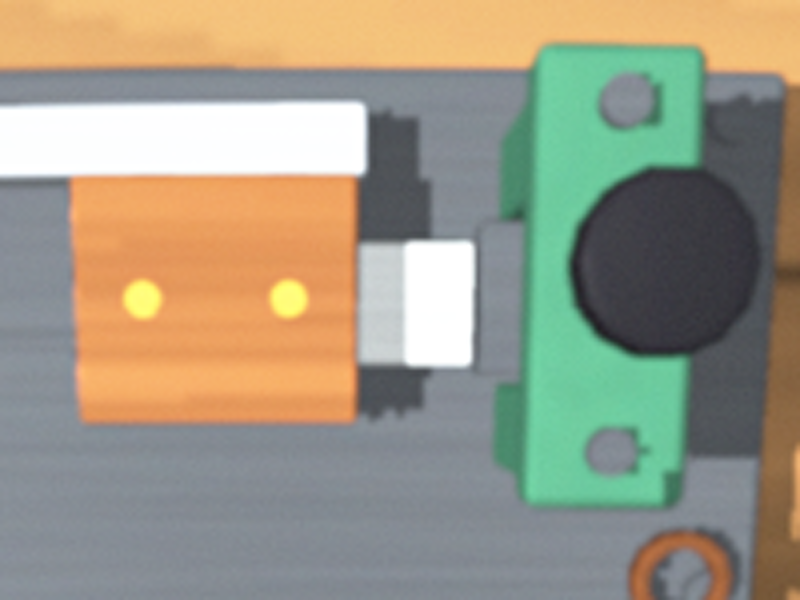

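```bash
python3 - <<'E'
from h import *
d=np.load("w3.npz"); C=(d["K"],d["D"],R.from_matrix(d["R"]),d["p"])
f=lambda a,z: np.round((px2w(np.array(a)/4+[193,39],z,C)[:,:2]-O)@np.c_[ex,ey]*1e3,1).tolist()
print("white end",f([[474,245],[472,362]],.033))
print("stock +x",f([[357,178],[356,420]],.049),"-x",f([[71,180],[82,420]],.049))
print("post base (85)",f([[496,460],[496,390],[502,200]],.025),"fence end (50)",f([[366,175]],.045))
for h in (14,17,20): print(h,"shoe top",f([[483,222],[478,372]],.037+h/1e3),"bottom",f([[477,300]],.025+h/1e3))
print("knob",f([[666,260]],.15))
E
```

```text
white end [[77.8, 29.1], [77.9, -0.2]]
stock +x [[47.7, 42.8], [47.6, -14.6]] -x [[-21.4, 42.7], [-21.2, -14.5]]
post base (85) [[85.8, -25.9], [85.3, -7.4], [85.6, 41.2]] fence end (50) [[49.9, 44.1]]
14 shoe top [[78.1, 32.5], [77.7, -2.9]] bottom [[78.3, 15.1]]
17 shoe top [[77.8, 32.2], [77.4, -2.9]] bottom [[77.9, 14.9]]
20 shoe top [[77.5, 31.8], [77.0, -2.9]] bottom [[77.6, 14.7]]
knob [[98.2, 14.7]]
```

Gauge is placed: stock centre at 13.1 against a target of about 13. The line sits at the shoe's edge and the +y side is on the fence. Next I'll press the knob.

```bash
python3 - <<'E'
from h import *
gripper_to(0.0)
r.move_to(P(99.8,14,150),quat(ex))
r.move_l(P(99.8,14,135),vel=.05); r.hold(.2); F0=np.mean([telemetry.current_wrist_force() for _ in range(5)],0)
print(tcpJ(),F0)
for z in np.arange(130,111.4,-1.):
    g=r.move_l(P(99.8,14,z),vel=.02,guard=6); f=[]
    for _ in range(4): r.hold(.02); f.append(telemetry.current_wrist_force()[2])
    F=np.mean(f)-F0[2]; print(z,g,tcpJ()[2],round(F,2))
    if F>5 : break
print(telemetry.current_t())
E
```

```text
[ 99.79  14.13 135.36] [-0.60828078 -0.44882852  0.14000513]
130.0 False 129.91 -0.0
129.0 False 129.02 -0.08
128.0 False 127.97 -0.2
127.0 False 126.98 -0.18
126.0 False 125.95 -0.24
125.0 False 125.08 0.56
124.0 False 124.18 1.79
123.0 False 123.04 1.72
122.0 False 121.92 1.56
121.0 False 120.9 1.65
120.0 False 119.92 1.16
119.0 False 118.93 1.41
118.0 False 117.96 1.37
117.0 False 116.94 1.66
116.0 False 116.12 2.73
115.0 False 115.11 3.05
114.0 False 114.11 3.56
113.0 False 113.07 4.6
112.0 False 112.15 5.04
30.625
```

```bash
python3 - <<'E'
from h import *
r.move_l(P(99.8,14,160),vel=.06)
r.move_to(P(45,-75,170),quat(ex))
C=cam("wrist"); im=vision.snapshot("wrist"); s=vision.snapshot("side")
p=w2px([[*(O+(ex*60+ey*15)/1e3),.03]],C)[0].astype(int); x0=max(0,p[0]-100);y0=max(0,p[1]-75)
a=cv2.resize(im[y0:y0+150,x0:x0+200],None,fx=2,fy=4,interpolation=cv2.INTER_CUBIC); a=cv2.resize(im[y0:y0+150,x0:x0+200],(400,300),interpolation=cv2.INTER_CUBIC)
b=cv2.resize(s[215:320,235:375],(400,300),interpolation=cv2.INTER_CUBIC)
cv2.imwrite("pics/f.png",np.hstack([a,b])[:,:,::-1]); print(telemetry.current_t())
E
```

```text
32.175
```

View pics/f.png

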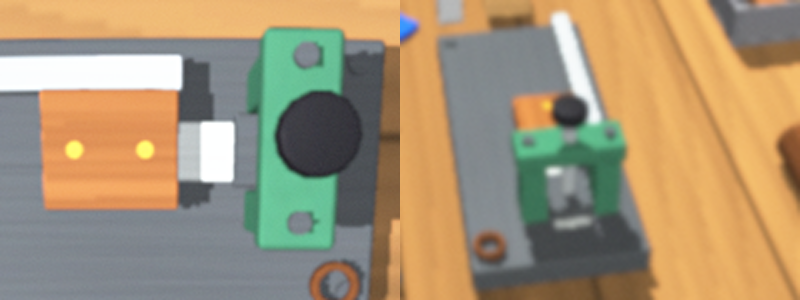

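The shoe is down on the blade, its front edge at the line (234,150), and the stock is still on the fence. The robot is clear.

```bash
python3 -c "
from h import *
print(r.sign_off())"
```

```text
the job is handed in; nothing more can be done
None
```

The job is handed in: the gauge is flat against the fence with its scribed line at the shoe's front edge (within about 1 mm by camera), and the shoe rests on the blade after a press of about 5 N, at about 32 s of the 54 s allowed.

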